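# Vent the cement pot and take off its filler cap

### The job

Vent the cement pressure pot first: turn the T-handle of its vent valve to half open (45 degrees) and leave it there. Then take off the filler cap; nobody knows which way its quarter-turn thread goes, so find out by trying, both ways if need be, and lift it off. Finish while still holding the cap in the gripper, upright and still, about 10 cm above its seat and over the neck so that drips fall back, and leave the other things on the bench where they are.

Things in the scene. Friction and masses are not known exactly. Their poses are not given: they have to be found in the camera images.
- pot: Cement pressure pot bolted to the bench: dark steel base plate 130 x 235 x 8 mm, round aluminium pot (rim 110 mm across, 78 mm high) and, 120 mm from the pot's axis towards its -y, an upright square brass valve block (46 x 46 mm, top at 112 mm), joined by a short pipe along y. Origin on the bench under the pot's axis; z up.
- seat (a point): Fixed point on the pot's axis, 90 mm above the bench: the flat seat (60 mm across) the cap's underside rests on, at the foot of a short neck hidden by the cap. The cap clears the neck once it is 17 mm above this point.
- cap: Loose black round filler cap, 52 mm across, 63 to 126 g, with a grip bar on top. Origin at the centre of its underside, z up, x along the bar. Disc top 24 mm above the origin; bar 48 mm long (x), 14 mm wide (y), from 24 to 52 mm above the origin. Starts tight on the pot's seat, bar roughly along the pot's x. Its thread: see cap_grip.
- cap_grip (a point): On the cap's axis, 46 mm above its origin, to grip the bar. Thread: the wrong way stops dead within 15 deg and then cannot be pulled off; the right way runs with almost no torque, does not rise, is free at 60 deg (48 to 75) from the start, rigid stop at about 80 deg; then lifts straight up. Right may be clockwise or anticlockwise from above, changes each start, cannot be seen.
- valve (a joint): Vent valve opening in rad: 0 closed (handle bar across the pipe, along the pot's x), 1.571 fully open (bar along the pipe, the pot's y), 0.785 half open; end stops at both. Opens clockwise seen from above, stiff (0.05 N m) and stays where it is left. Starts at 0 to 0.35.
- valve_grip (a point): Point on the valve's upright axis at the height to grip its steel T-handle, 143 mm above the bench; x is along the bar and turns with it, z up. The bar is 56 mm long, 12 mm wide and 26 mm high (from 10 mm above the block's top, its own top 5 mm above this point).
- polish_tin: Bystander: flat round tin, 75 mm across, 26 mm high, near the pot. Origin under its centre.
- wax_tin: Bystander: small round tin, 59 mm across, 34 mm high, near the pot. Origin under its centre.
- shoe_brush: Bystander: wooden shoe brush, 55 x 150 x 42 mm, lying beyond the pot. Origin under its centre.
- heel_block: Bystander: rubber heel block, 60 x 62 x 28 mm, near the valve. Origin under its centre.
- hammer: Bystander: hammer lying to the robot's right, along its own x.
- shoe_last: Bystander: wooden shoe last, 215 x 82 x 75 mm, to the robot's left. Origin under its middle.
- dye_jar: Bystander: jar, 60 mm across, 75 mm high, to the right. Origin under its centre.
Things that resemble listed ones, but are neither listed nor needed, are in the scene too. Leave any green look-alike of the cap alone.

How it is judged:
By the outcome, as a careful person would: the job done as asked, in the order asked, and still so for the second after the job is handed in, while the arm keeps its last pose, push and grip.
It also fails if it takes over 59 s, if anything falls off the work surface, if the arm or the gripper's body presses on something with over 40 N, if the wrist force passes 120 N, or if a joint passes its speed limit or range.

### The arm

A 7-joint arm with a two-finger parallel gripper is mounted at the origin on the work surface. World frame = base frame: x ahead of the robot, y to its left, z up, the work surface at z = 0. Lengths are in mm, angles in rad, forces in N, time in s.
With the tool pointing down it reaches from about 400 to 850 mm from the base axis. Payload 10.4 kg.
Tool frame: the origin (TCP) lies midway between the tips of the shut fingers; the grasp point (between the pads) lies 19 mm behind it (env.grip_depth is the z of the grasp point in the tool frame, in mm); z points along the fingers, y is the line along which they close (so a half turn about z gives the same grasp; the last joint's range is limited). The gripper opens to 87 mm and grips with 3 to 60 N. Pads are 19 mm wide; open, the fingers measure 117 mm over their backs; the gripper's body (75 mm by 190 mm) begins 51 mm behind the grasp point.
Start: joints at [1.24, 0.332, -0.065, 1.46, 0.022, 1.35, -0.088], TCP at [189.374, -595.642, 222.576] pointing down, gripper open.
Joint ranges: [-2.6, 2.6], [-0.5, 2.12], [-1.47, 1.34], [0.16, 2.42], [-1.27, 4.41], [0.06, 2.06], [-2.6, 2.6]. Speed limits (rad/s): [2.22, 2.22, 2.79, 2.79, 3.14, 3.14, 3.14].

### API

Orientations are given as a unit quaternion [w, x, y, z].
In Python, from plant import env gives the robot as it stands. The module is installed in compiled form; this text tells all that it offers.
- The arm moves only by the shell command python3 -m pendant 'ROWS' [FORCE]. ROWS is JSON, a list that holds one entry, the list of rows, each a list of 7 numbers: the turn, a rotation vector about the world's x, y, z in units of 6 degrees (1.0 is 6 degrees), then the shift along the world's x, y, z in units of 50 mm (1.0 is 50 mm), then the finger opening in mm, from 0 to 87. In form: [[[ax, ay, az, x, y, z, jaw], ...]]. A call has exactly 5 rows; each row is the pose to reach, as a shift and turn from the pose commanded when the call began; what a row does not reach only later rows make up. A row lasts 1/8 s, in which the tool goes at most 62.5 mm and 10.7 degrees, less where a joint would pass 70% of its speed; a pose out of reach is approached as far as the arm can. A call with a gripper value outside its range is refused whole. The fingers move at their own pace and stop on an object; FORCE is the grip in N (left out, the last holds). Time passes only in rows, so rows that repeat a pose let the fingers close, or fill a call up. It gives the time, the measured TCP pose, the force, the opening and the grip force at its end, in the units of the state.
- env.sense(): the state, without advancing time (a new reading comes with each control period).
- env.grab_frame(name): name is "side" or "top" or "wrist"; returns a dict with "image" (384x512x3 uint8, red, green, blue), "intrinsics" (3x3 intrinsics, pixels), "k1" (the pictures are not rectified: a ray, as slopes to the right and down, at radius r is drawn at 1 + k1 r^2 times it, then the intrinsics apply), "pose" (4x4, takes a point from camera to world coordinates); the wrist camera has in their place "tool_from_camera" (4x4, takes a point from camera to tool coordinates, whose origin is the TCP and whose axes are the flange's). Camera axes: x right, y down, z forward; pixel columns grow to the right and rows downward; lengths in mm; the calibration is good to about 2 mm. A picture is of the moment at which its call begins: read the wrist's pose just before it. There is no depth.
- env.sign_off(): hands the job in; it is judged then, once.
Trained networks look in a picture, given as the dict that the camera call returned (one of the last four; its "shot" number tells which), for a name from the list of things; names that differ only in an ending like _2 or _b are one class to them, and where a whole thing is asked for, a point or a joint stands for the part that bears it (a point fixed in the world has none). Each returns a list of dicts, best first, with "conf" (0 to 1); they miss things now and then, are a little off and sometimes report something else, mostly with a low value. They report only what shows in the picture. A call takes as long as a camera call. They do not tell look-alikes from the thing itself.
- env.find_in(picture, label): "box" ([left, top, right, bottom] in pixels, round what is visible of it).
- env.pinpoint(picture, label): "centre" ([row, column] in pixels: a listed point, or the origin of a listed thing).
The state is a dict: "time_s": time; "joints": joint angles; "dq": joint speeds; "joint_torque": joint torques, N m; "eef_pos": TCP position; "tool_rot": TCP orientation; "ft_force": force on the tool from outside, world axes, zero at the start; "moment": the same for the moment, N m; "gripper_width": finger opening in mm; "grip_force": force on a finger pad.
Only numpy, scipy, OpenCV 4.12 (cv2) and the standard library are available. Lean on these libraries where they do the work, as an engineer would, in place of code of your own. Each camera call takes 0.05 s, during which the arm holds its last target. There are 200 camera calls.

## Working session

There is one attempt and no reset: what is moved stays moved. The work goes in short steps, Python scripts to look and compute and a shell command to move; the robot and the scene stay as the last step left them, time stands still between calls to the robot, and variables do not carry over. Pictures are saved under pics/ and viewed, at most 10 in all, crops included, and the job is handed in when it is done.

```bash
mkdir -p pics; cat > h.py <<'E'
import numpy as np, cv2
from plant import env
from scipy.spatial.transform import Rotation as R
def rays(f,rc,pose=None):
    K=np.array(f["intrinsics"]);P=np.array(f["pose"]) if pose is None else pose
    u=(rc[1]-K[0,2])/K[0,0];v=(rc[0]-K[1,2])/K[1,1]
    x=np.array([u,v])
    for _ in range(20): x=np.array([u,v])/(1+f["k1"]*(x@x))
    d=P[:3,:3]@np.array([x[0],x[1],1]);return P[:3,3],d/np.linalg.norm(d)
def onz(f,rc,z,pose=None):
    o,d=rays(f,rc,pose);return o+d*(z-o[2])/d[2]
def px(f,p,pose=None):
    P=np.array(f["pose"]) if pose is None else pose;K=np.array(f["intrinsics"])
    q=P[:3,:3].T@(np.array(p)-P[:3,3]);x=q[:2]/q[2];x=x*(1+f["k1"]*(x@x))
    return K[0,0]*x[0]+K[0,2],K[1,1]*x[1]+K[1,2]
def wpose(f,s):
    T=np.eye(4);w,x,y,z=s["tool_rot"];T[:3,:3]=R.from_quat([x,y,z,w]).as_matrix();T[:3,3]=s["eef_pos"]
    return T@np.array(f["tool_from_camera"])
def save(f,n): cv2.imwrite("pics/"+n,cv2.cvtColor(f["image"],cv2.COLOR_RGB2BGR))
E
python3 - <<'E'
from h import *
np.set_printoptions(precision=1,suppress=True)
s=env.sense();print(s["time_s"],s["eef_pos"],s["tool_rot"],env.grip_depth,s["gripper_width"])
Z={"cap_grip":136,"cap":90,"valve_grip":143,"seat":90,"pot":0,"polish_tin":0,"wax_tin":0,"heel_block":0,"shoe_brush":0,"dye_jar":0,"shoe_last":0,"hammer":0}
fs={n:env.grab_frame(n) for n in("top","side")}
for n,f in fs.items():
    save(f,n+"1.png");print(n,np.array(f["pose"])[:3,3])
    for l,z in Z.items():
        for d in env.pinpoint(f,l)[:3]: print(n,l,round(d["conf"],2),np.round(d["centre"]),onz(f,d["centre"],z))
E
```

```text
0.0 [ 189.2 -595.3  221.8] [-0.   1.   0.2 -0. ] -18.700000000000003 87.24946445130077
top [ 339.7  -21.2 1227.6]
top cap_grip 0.75 [158. 203.] [666.8 157.7 136. ]
top cap_grip 0.56 [239. 167.] [432.3 245.8 136. ]
top cap_grip 0.53 [214. 230.] [506.6  72.7 136. ]
top cap 0.65 [165. 210.] [657.6 142.4  90. ]
top cap 0.57 [240. 161.] [432.7 272.1  90. ]
top cap 0.54 [233. 420.] [ 468.4 -466.8   90. ]
top valve_grip 0.41 [234. 271.] [451.5 -40.2 143. ]
top valve_grip 0.32 [231. 417.] [ 466.6 -438.   143. ]
top seat 0.59 [218. 231.] [500.9  75.1  90. ]
top pot 0.81 [217. 231.] [516.2  81.2   0. ]
top pot 0.7 [212. 227.] [534.1  95.5   0. ]
top pot 0.32 [271. 246.] [352.3  29.6   0. ]
top polish_tin 0.68 [205. 196.] [553.4 192.3   0. ]
top wax_tin 0.78 [249. 207.] [417.  153.1   0. ]
top heel_block 0.68 [274. 246.] [344.5  30.    0. ]
top heel_block 0.16 [252. 209.] [408.7 146.5   0. ]
top shoe_brush 0.57 [181. 257.] [634.9   3.7   0. ]
top shoe_last 0.74 [222. 106.] [494.  475.1   0. ]
top hammer 0.91 [230. 417.] [ 486.1 -492.8    0. ]
side [ 124.9  744.5 1159.2]
side cap_grip 0.8 [218. 
[... 221 characters left out ...]
alve_grip 0.5 [184. 287.] [462.8 -35.7 143. ]
side seat 0.85 [214. 252.] [518.   77.6  90. ]
side pot 0.69 [229. 251.] [524.7  75.7   0. ]
side pot 0.36 [216. 255.] [538.5  25.2   0. ]
side polish_tin 0.74 [253. 220.] [561.9 198.9   0. ]
side wax_tin 0.67 [261. 271.] [413.8 146.4   0. ]
side heel_block 0.92 [239. 310.] [347.7  19.2   0. ]
side heel_block 0.43 [203. 252.] [574.4 -14.1   0. ]
side shoe_brush 0.58 [198. 232.] [643.    0.8   0. ]
side dye_jar 0.71 [127. 284.] [ 651.4 -390.9    0. ]
side dye_jar 0.2 [339. 191.] [484.3 467.    0. ]
side shoe_last 0.82 [341. 190.] [483.8 473.    0. ]
side hammer 0.8 [130. 334.] [ 478.6 -473.     0. ]
side hammer 0.27 [214. 252.] [551.3  26.2   0. ]
```

```bash
python3 -c "
import cv2,numpy as np
a=cv2.imread('pics/top1.png');b=cv2.imread('pics/side1.png')
cv2.imwrite('pics/both.png',cv2.resize(np.hstack([a,b]),(800,300)))"
```

```text
(no output)
```

View pics/top1.png

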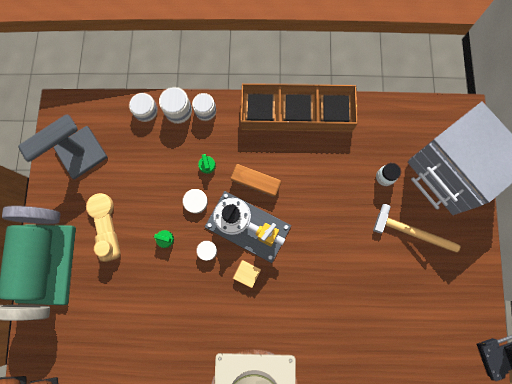

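View pics/side1.png

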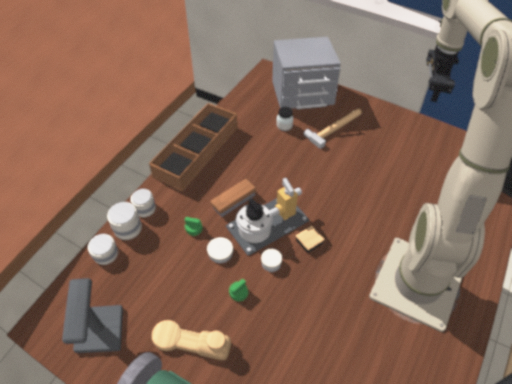

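The top view shows the pot at about px (231,215), with the valve at (267,232). The green look-alikes are at (206,163) and (164,238). The bench around the pot matches the network positions, so I'll move the wrist camera over it.

```bash
python3 - <<'E'
from h import *
np.set_printoptions(precision=3,suppress=True)
s=env.sense();w,x,y,z=s["tool_rot"];print(R.from_quat([x,y,z,w]).as_matrix())
f=env.grab_frame("wrist");print(f["tool_from_camera"],f["intrinsics"],f["k1"])
E
python3 -m pendant '[[[0,0,1.5,0.5,1,0.5,87],[0,0,3,1,2.1,1,87],[0,0,4.5,1.5,3.2,1.5,87],[0,0,6,2,4.3,2,87],[0,0,7.5,2.4,5.2,2.4,87]]]'
```

```text
[[ 0.953  0.303  0.   ]
 [ 0.303 -0.953 -0.   ]
 [ 0.     0.    -1.   ]]
[[  -0.      -0.967   -0.254   69.011]
 [   1.      -0.      -0.      -1.651]
 [   0.      -0.254    0.967 -161.905]
 [   0.       0.       0.       1.   ]] [[289.021   0.    258.933]
 [  0.    289.021 187.477]
 [  0.      0.      1.   ]] -0.016361115636168547
time_s: 1.98
eef_pos: [309.9, -333.8, 343.6]
tool_rot: [0.0, 0.853, 0.522, -0.0]
ft_force: [1.2, -0.3, 0.1]
gripper_width: 86.9
grip_force: 0.0
```

```bash
python3 -m pendant '[[[0,0,1.5,0.5,1,0,87],[0,0,3,1,2,0,87],[0,0,4.5,1.5,3,0,87],[0,0,6,2,4,0,87],[0,0,7.5,2.5,5,0,87]]]'
python3 -m pendant '[[[0,0,1.5,0.3,0.7,0,87],[0,0,3,0.6,1.3,-0.2,87],[0,0,4.5,0.9,1.8,-0.5,87],[0,0,5.5,0.9,1.8,-0.6,87],[0,0,5.5,0.9,1.8,-0.6,87]]]'
python3 - <<'E'
from h import *
np.set_printoptions(precision=1,suppress=True)
s=env.sense();f=env.grab_frame("wrist");P=wpose(f,s);save(f,"w1.png");print(s["joints"])
for l,z in {"cap_grip":136,"cap":90,"valve_grip":143,"seat":90,"pot":0}.items():
    for d in env.pinpoint(f,l)[:3]: print(l,round(d["conf"],2),np.round(d["centre"]),onz(f,d["centre"],z,P))
E
```

```text
time_s: 2.6
eef_pos: [434.9, -83.9, 342.9]
tool_rot: [0.001, 0.588, 0.809, -0.0]
ft_force: [0.8, -0.4, 0.2]
gripper_width: 87.1
grip_force: 0.0
time_s: 3.22
eef_pos: [479.2, 4.5, 312.3]
tool_rot: [-0.0, 0.337, 0.942, -0.0]
ft_force: [0.7, -0.4, -0.0]
gripper_width: 87.2
grip_force: 0.0
[ 0.6  0.  -0.7  1.6  0.   1.5  0.8]
cap_grip 0.88 [194. 425.] [628.3 145.5 136. ]
cap_grip 0.86 [152. 326.] [510.1  81.6 136. ]
cap_grip 0.64 [  4. 405.] [437.7 237.7 136. ]
cap 0.84 [183. 407.] [627.3 148.   90. ]
cap 0.8 [149. 318.] [512.2  80.7  90. ]
cap 0.59 [ 21. 394.] [445.4 242.7  90. ]
valve_grip 0.9 [182. 226.] [462.3 -31.7 143. ]
pot 0.77 [140. 305.] [507.1  79.9   0. ]
```

View pics/w1.png

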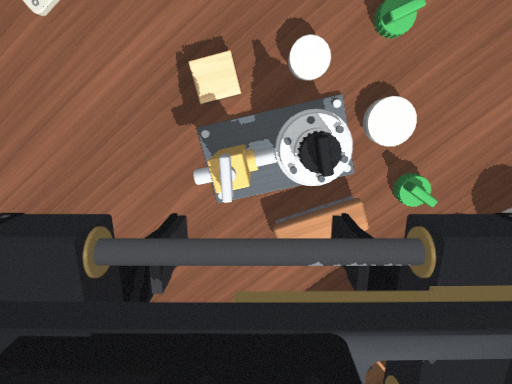

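The wrist view shows the cap at (325,152) and the valve handle at (226,180), with its bar running from about (223,160) to (228,200). Next I'll enlarge it to get the bar angles.

```bash
python3 -c "
import cv2
a=cv2.imread('pics/w1.png')[100:220,190:360];cv2.imwrite('pics/w1c.png',cv2.resize(a,None,fx=4.6,fy=4.6,interpolation=cv2.INTER_CUBIC))"
```

```text
(no output)
```

View pics/w1c.png

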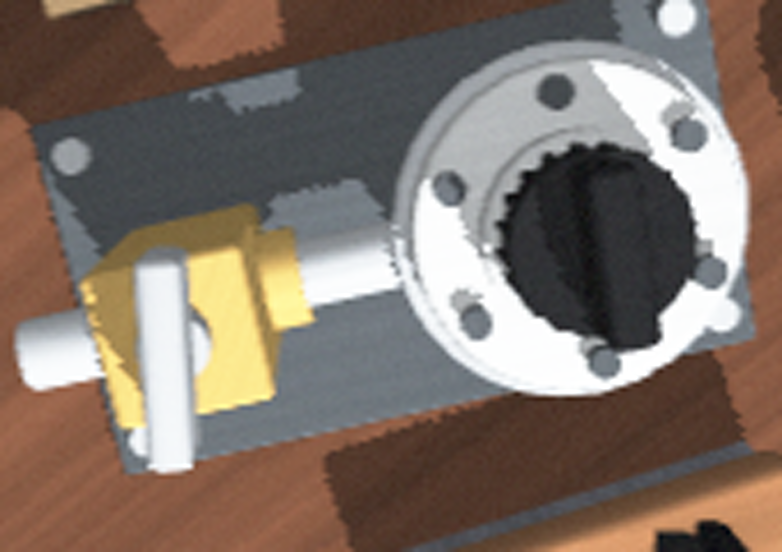

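```bash
python3 - <<'E'
from h import *
np.set_printoptions(precision=1,suppress=True)
s=env.sense();f=env.grab_frame("wrist");P=wpose(f,s)
def W(u,v,z): return onz(f,(100+v/4.6,190+u/4.6),z,P)
for n,a,b,z in [("handle",(160,255),(172,467),148),("cap",(605,163),(635,347),142),("platebot",(132,473),(330,437),8),("plateL",(35,125),(130,470),8)]:
    p,q=W(*a,z),W(*b,z);d=q-p;print(n,p,q,(p+q)/2,np.linalg.norm(d),np.degrees(np.arctan2(d[1],d[0])))
M=wpose(f,s)@np.linalg.inv(np.array(f["tool_from_camera"]));print("toolx",np.degrees(np.arctan2(M[1,0],M[0,0])))
E
```

```text
handle [437.9 -11.  148. ] [481.2 -44.8 148. ] [459.6 -27.9 148. ] 54.90285071682842 -37.978721542858395
cap [491.   87.9 142. ] [533.4  66.2 142. ] [512.2  77.1 142. ] 47.715594723371886 -27.071556096158673
platebot [497.8 -98.2   8. ] [533.5 -33.1   8. ] [515.6 -65.6   8. ] 74.20611641085871 61.23321483548382
plateL [382.3 -40.6   8. ] [496.5 -98.    8. ] [439.4 -69.3   8. ] 127.8021237386808 -26.681835454169732
toolx 140.53874475770164
```

```bash
python3 -m pendant '[[[0,0,0.25,-0.38,-0.67,-0.5,87],[0,0,0.25,-0.38,-0.67,-1.5,87],[0,0,0.25,-0.38,-0.67,-2.5,87],[0,0,0.25,-0.38,-0.67,-3.4,87],[0,0,0.25,-0.38,-0.67,-3.76,87]]]'
python3 -m pendant '[[[0,0,0,0,0,0,40],[0,0,0,0,0,0,14],[0,0,0,0,0,0,5],[0,0,0,0,0,0,5],[0,0,0,0,0,0,5]]]' 25
python3 -m pendant '[[[0,0,0,0,0,0,5],[0,0,0,0,0,0,5],[0,0,0,0,0,0,5],[0,0,0,0,0,0,5],[0,0,0,0,0,0,5]]]' 25
python3 -c "
from h import *
s=env.sense();print(s['moment'],s['joints'])"
```

```text
time_s: 4.2
eef_pos: [458.9, -29.2, 122.2]
tool_rot: [-0.002, 0.325, 0.946, -0.0]
ft_force: [-0.1, -0.4, 1.7]
gripper_width: 86.9
grip_force: 0.0
time_s: 4.82
eef_pos: [460.5, -29.2, 124.9]
tool_rot: [0.0, 0.324, 0.946, 0.0]
ft_force: [-0.3, -0.2, 0.2]
gripper_width: 44.9
grip_force: 0.0
time_s: 5.45
eef_pos: [459.4, -30.4, 124.5]
tool_rot: [-0.001, 0.325, 0.946, -0.001]
ft_force: [-5.1, -5.0, 5.0]
gripper_width: 11.8
grip_force: 25.4
[-0.93290109  1.16496468  0.08818123] [ 0.65518313  0.11057119 -0.71572897  1.96795635  0.08325569  1.09384748
  0.81301535]
```

```bash
python3 -m pendant '[[[0,0,-1.2,-0.02,-0.03,0,5],[0,0,-2.4,-0.02,-0.03,0,5],[0,0,-3.6,-0.02,-0.03,0,5],[0,0,-4.8,-0.02,-0.03,0,5],[0,0,-5.7,-0.02,-0.03,0,5]]]'
python3 -m pendant '[[[0,0,0,0,0,0,5],[0,0,0,0,0,0,5],[0,0,0,0,0,0,15],[0,0,0,0,0,0,40],[0,0,0,0,0,0,87]]]'
python3 -c "
from h import *
s=env.sense();print(s['moment'],s['joints'])"
python3 -m pendant '[[[0,0,0,0,0,0,87],[0,0,0,0,0,0,87],[0,0,0,0,0,0.4,87],[0,0,0,0,0,1,87],[0,0,0,0,0,2,87]]]'
python3 -m pendant '[[[0,0,0,0,0,1,87],[0,0,1,0.3,0.5,2,87],[0,0,2,0.4,0.7,2,87],[0,0,3,0.4,0.7,2,87],[0,0,3,0.4,0.7,2,87]]]'
python3 - <<'E'
from h import *
np.set_printoptions(precision=1,suppress=True)
s=env.sense();f=env.grab_frame("wrist");P=wpose(f,s);save(f,"w2.png")
pts=[]
for l,z in {"cap_grip":136,"cap":90,"valve_grip":143,"pot":0}.items():
    for d in env.pinpoint(f,l)[:2]: print(l,round(d["conf"],2),np.round(d["centre"]),onz(f,d["centre"],z,P))
u,v=px(f,(460,-29,143),P);print(u,v);u,v=int(u),int(v)
x0,y0=max(u-60,0),max(v-60,0);print(x0,y0)
cv2.imwrite("pics/w2c.png",cv2.resize(cv2.cvtColor(f["image"],4)[y0:y0+120,x0:x0+170],None,fx=4.6,fy=4.6,interpolation=cv2.INTER_CUBIC))
E
```

```text
time_s: 6.08
eef_pos: [459.6, -30.3, 124.5]
tool_rot: [0.0, 0.59, 0.808, 0.0]
ft_force: [1.3, 1.3, -1.8]
gripper_width: 11.8
grip_force: 25.0
time_s: 6.7
eef_pos: [459.3, -30.9, 124.6]
tool_rot: [0.0, 0.588, 0.809, -0.0]
ft_force: [-0.6, 1.2, -0.4]
gripper_width: 27.8
grip_force: 0.0
[ 0.00025662 -0.10847736  0.03628503] [ 0.62092369  0.10373246 -0.67663613  1.97115084  0.07337309  1.09064312
  0.22610484]
time_s: 7.32
eef_pos: [458.4, -30.6, 224.6]
tool_rot: [-0.001, 0.588, 0.809, -0.0]
ft_force: [1.3, -0.8, 0.1]
gripper_width: 76.8
grip_force: 0.0
time_s: 7.95
eef_pos: [479.3, 4.4, 324.5]
tool_rot: [-0.0, 0.455, 0.891, 0.0]
ft_force: [0.1, -0.1, -0.1]
gripper_width: 87.3
grip_force: 0.0
cap_grip 0.63 [149. 430.] [632.4 148.3 136. ]
cap_grip 0.56 [134. 316.] [509.3  81.  136. ]
cap 0.78 [144. 412.] [632.9 150.1  90. ]
cap 0.73 [132. 301.] [499.6  74.5  90. ]
valve_grip 0.94 [188. 230.] [461.9 -32.1 143. ]
pot 0.69 [128. 299.] [507.6  79.1   0. ]
pot 0.37 [187. 228.] [468.  -72.4   0. ]
229.88668528285868 184.63634831436786
169 124
```

View pics/w2c.png

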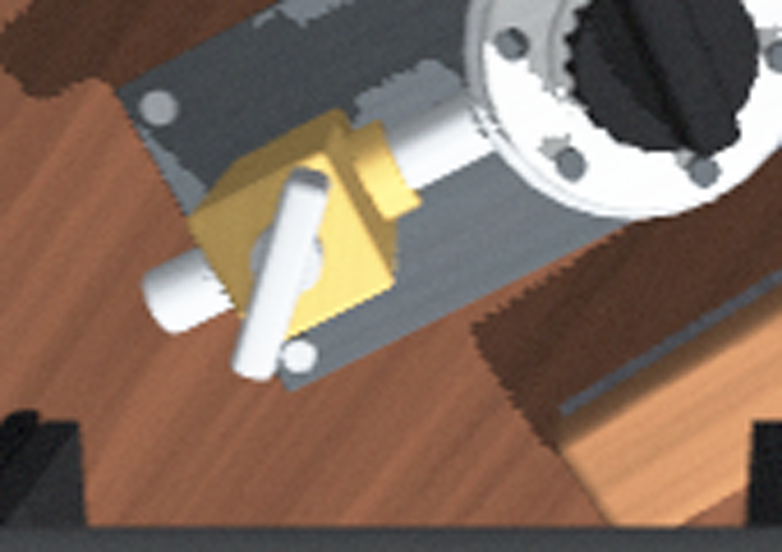

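The handle bar now runs from about (312,175) to (255,375) in the crop, roughly diagonal to the pipe. Now I'll measure it.

```bash
python3 - <<'E'
from h import *
np.set_printoptions(precision=1,suppress=True)
s=env.sense();f=env.grab_frame("wrist");P=wpose(f,s)
def W(u,v,z): return onz(f,(124+v/4.6,169+u/4.6),z,P)
for n,a,b,z in [("handle",(311,178),(254,372),148),("platebot",(293,390),(640,216),8),("plateL",(118,92),(290,390),8),("blocktopR",(340,140),(393,285),112),("blockbot",(290,338),(393,285),112),("blocktop",(192,222),(325,152),112)]:
    p,q=W(*a,z),W(*b,z);d=q-p;print(n,(p+q)/2,np.linalg.norm(d),np.degrees(np.arctan2(d[1],d[0])))
M=P@np.linalg.inv(np.array(f["tool_from_camera"]));print("toolx",np.degrees(np.arctan2(M[1,0],M[0,0])))
E
```

```text
handle [459.7 -27.2 148. ] 54.95803248730915 -71.4150685070594
platebot [529.8 -33.2   8. ] 145.35238389595906 63.39642868924836
plateL [439.4 -70.4   8. ] 127.11642711364063 -26.525125475906165
blocktopR [471.2  -6.9 112. ] 44.87153066048448 -34.889421312622986
blockbot [482.  -35.2 112. ] 34.34300425056342 63.74963243642369
blocktop [441.6 -18.9 112. ] 43.55212285935608 63.49677926630015
toolx 125.8426473416335
```

Bar −71.4° against pot yaw −26.5° gives about 45°, so the valve is half open. Next is the cap.

```bash
python3 -m pendant '[[[0,0,1.5,0.3,0.7,0,87],[0,0,3,0.64,1.5,0,87],[0,0,4.5,0.64,1.5,-0.7,87],[0,0,4.5,0.64,1.5,-1.6,87],[0,0,4.5,0.64,1.5,-2.5,87]]]'
python3 -m pendant '[[[0,0,0,0,0,-0.8,87],[0,0,0,0,0,-1.4,87],[0,0,0,0,0,-1.63,87],[0,0,0,0,0,-1.63,60],[0,0,0,0,0,-1.63,30]]]'
python3 -m pendant '[[[0,0,0,0,0,0,20],[0,0,0,0,0,0,8],[0,0,0,0,0,0,5],[0,0,0,0,0,0,5],[0,0,0,0,0,0,5]]]' 30
python3 -m pendant '[[[0,0,0,0,0,0,5],[0,0,0,0,0,0,5],[0,0,0,0,0,0,5],[0,0,0,0,0,0,5],[0,0,0,0,0,0,5]]]' 30
python3 -c "
from h import *
s=env.sense();print(s['moment'],s['joints'])"
```

```text
time_s: 8.88
eef_pos: [511.4, 79.2, 198.3]
tool_rot: [0.0, 0.234, 0.972, 0.0]
ft_force: [0.5, -0.2, -0.8]
gripper_width: 86.9
grip_force: 0.0
time_s: 9.5
eef_pos: [512.2, 79.5, 119.4]
tool_rot: [0.001, 0.234, 0.972, 0.0]
ft_force: [0.7, -0.7, 0.1]
gripper_width: 74.1
grip_force: 0.0
time_s: 10.12
eef_pos: [511.4, 79.3, 118.1]
tool_rot: [-0.0, 0.234, 0.972, 0.0]
ft_force: [-0.3, 0.4, 0.8]
gripper_width: 25.3
grip_force: 0.0
time_s: 10.75
eef_pos: [511.3, 79.3, 118.0]
tool_rot: [-0.0, 0.234, 0.972, 0.0]
ft_force: [-0.1, -0.6, 0.4]
gripper_width: 13.8
grip_force: 30.0
[-0.03164928 -0.07990683  0.00842086] [ 0.45628507  0.27635285 -0.78802005  1.83775143  0.21699396  1.11590455
  0.68945574]
```

```bash
cat > m.py <<'E'
from h import *
s=env.sense();w,x,y,z=s["tool_rot"]
X=R.from_quat([x,y,z,w]).as_matrix()[:,0];print("mom",np.round(s["moment"],3),"yaw",np.degrees(np.arctan2(X[1],X[0])),"j7",s["joints"][6])
E
python3 m.py
python3 -m pendant '[[[0,0,0.4,0,0,0,5],[0,0,0.8,0,0,0,5],[0,0,1.2,0,0,0,5],[0,0,1.6,0,0,0,5],[0,0,2,0,0,0,5]]]'; python3 m.py
python3 -m pendant '[[[0,0,0.2,0,0,0,5],[0,0,0.4,0,0,0,5],[0,0,0.6,0,0,0,5],[0,0,0.8,0,0,0,5],[0,0,0.8,0,0,0,5]]]'; python3 m.py
```

```text
mom [-0.032 -0.08   0.008] yaw 152.93507296827548 j7 0.6894557380650127
time_s: 11.38
eef_pos: [511.3, 79.4, 118.0]
tool_rot: [-0.0, 0.13, 0.991, 0.0]
ft_force: [-0.6, -0.3, -0.6]
gripper_width: 13.8
grip_force: 30.0
mom [ 0.052 -0.126 -0.024] yaw 165.01817129616686 j7 0.8907402043365915
time_s: 12.0
eef_pos: [511.4, 79.4, 118.1]
tool_rot: [-0.0, 0.089, 0.996, 0.0]
ft_force: [-0.2, -0.0, 0.1]
gripper_width: 13.9
grip_force: 30.0
mom [ 0.103 -0.19   0.008] yaw 169.7519762896201 j7 0.969483428243844
```

```bash
python3 -m pendant '[[[0,0,0.8,0,0,0,5],[0,0,1.6,0,0,0,5],[0,0,2.4,0,0,0,5],[0,0,3.2,0,0,0,5],[0,0,4,0,0,0,5]]]'; python3 m.py
python3 -m pendant '[[[0,0,0.8,0,0,0,5],[0,0,1.6,0,0,0,5],[0,0,2.4,0,0,0,5],[0,0,3.2,0,0,0,5],[0,0,4,0,0,0,5]]]'; python3 m.py
python3 -m pendant '[[[0,0,0.4,0,0,0,5],[0,0,0.8,0,0,0,5],[0,0,1.2,0,0,0,5],[0,0,1.6,0,0,0,5],[0,0,1.6,0,0,0,5]]]'; python3 m.py
```

```text
time_s: 12.62
eef_pos: [511.4, 78.6, 118.1]
tool_rot: [-0.0, -0.121, 0.993, -0.0]
ft_force: [-0.5, -2.4, 0.8]
gripper_width: 14.0
grip_force: 30.0
mom [-0.572  0.051 -0.007] yaw -166.15556674038152 j7 1.3685579263669736
time_s: 13.25
eef_pos: [511.2, 77.7, 118.1]
tool_rot: [-0.001, -0.324, 0.946, -0.001]
ft_force: [-2.3, -6.0, 4.1]
gripper_width: 13.7
grip_force: 30.0
mom [-1.254  0.655 -0.119] yaw -142.20880879858038 j7 1.7614624633042906
time_s: 13.88
eef_pos: [511.6, 77.1, 118.1]
tool_rot: [-0.001, -0.401, 0.916, -0.001]
ft_force: [-1.0, -7.7, 3.2]
gripper_width: 13.8
grip_force: 30.0
mom [-1.586  0.216 -0.07 ] yaw -132.75872354974337 j7 1.9153110632512804
```

```bash
python3 -m pendant '[[[0,0,0.2,0,-0.04,0,5],[0,0,0.2,0,-0.04,0,5],[0,0,0.2,0,-0.04,0.04,5],[0,0,0.2,0,-0.04,0.08,5],[0,0,0.2,0,-0.04,0.12,5]]]'; python3 m.py
```

```text
time_s: 14.5
eef_pos: [511.6, 76.7, 123.8]
tool_rot: [0.0, -0.411, 0.912, -0.0]
ft_force: [5.1, -5.2, -4.3]
gripper_width: 13.7
grip_force: 30.0
mom [-0.935 -1.075 -0.063] yaw -131.5122569796952 j7 1.9445423757202362
```

```bash
python3 -m pendant '[[[0,0,0,0,0,0.1,5],[0,0,0,0,0,0.2,5],[0,0,0,0,0,0.3,5],[0,0,0,0,0,0.4,5],[0,0,0,0,0,0.5,5]]]'; python3 m.py
python3 -m pendant '[[[0,0,0,0,0.0,0.3,5],[0,0,0,0,0.02,0.6,5],[0,0,0,0,0.03,0.9,5],[0,0,0,0,0.03,1.2,5],[0,0,0,0,0.03,1.37,5]]]'
python3 -m pendant '[[[0,0,0,0,0,0,5],[0,0,0,0,0,0,5],[0,0,0,0,0,0,5],[0,0,0,0,0,0,5],[0,0,0,0,0,0,5]]]'; python3 m.py
python3 - <<'E'
from h import *
np.set_printoptions(precision=1,suppress=True)
s=env.sense();f=env.grab_frame("wrist");P=wpose(f,s);save(f,"w3.png")
g=env.grab_frame("side")
a=cv2.cvtColor(f["image"],4);b=cv2.resize(cv2.cvtColor(g["image"],4)[120:312,150:406],(512,384),interpolation=cv2.INTER_CUBIC)
cv2.imwrite("pics/e.png",cv2.resize(np.hstack([a,b]),(800,300)))
for n,h,p in(("w",f,P),("s",g,None)):
  for l,z in {"cap_grip":236,"cap":190,"valve_grip":143,"seat":90,"pot":0}.items():
    for d in env.pinpoint(h,l)[:3]: print(n,l,round(d["conf"],2),np.round(d["centre"]),onz(h,d["centre"],z,p))
E
```

```text
time_s: 15.12
eef_pos: [511.3, 77.7, 149.5]
tool_rot: [0.0, -0.411, 0.912, 0.0]
ft_force: [0.4, -0.3, -0.7]
gripper_width: 13.9
grip_force: 30.0
mom [ 0.121 -0.134  0.04 ] yaw -131.43748339897792 j7 1.9690396694929595
time_s: 15.75
eef_pos: [511.7, 78.9, 218.8]
tool_rot: [0.0, -0.411, 0.912, -0.0]
ft_force: [-0.2, 0.7, -2.2]
gripper_width: 13.5
grip_force: 30.0
time_s: 16.38
eef_pos: [511.3, 78.9, 217.4]
tool_rot: [-0.0, -0.411, 0.912, 0.0]
ft_force: [-1.0, -0.0, -0.9]
gripper_width: 14.1
grip_force: 30.0
mom [ 0.113 -0.069 -0.053] yaw -131.455940757837 j7 2.020883037426648
w cap_grip 0.58 [246. 259.] [511.3  81.1 236. ]
w cap_grip 0.41 [257. 402.] [456.9 138.4 236. ]
w cap 0.85 [220. 262.] [512.   84.9 190. ]
w valve_grip 0.89 [ 49. 216.] [458.7 -27.4 143. ]
w seat 0.92 [181. 256.] [512.9  78.1  90. ]
w pot 0.57 [161. 258.] [508.  75.   0.]
w pot 0.25 [248. 257.] [592.8 168.6   0. ]
s cap_grip 0.78 [218. 191.] [592.2 259.8 236. ]
s cap_grip 0.51 [283. 239.] [391.9 356.5 236. ]
s cap_grip 0.45 [185. 248.] [521.8  91.5 236. ]
s cap 0.89 [296. 239.] [387.2 365.7 190. ]
s cap 0.56 [230. 195.] [584.9 261.1 190. ]
s cap 0.55 [194. 256.] [504.9  76.3 190. ]
s valve_grip 0.59 [183. 287.] [465.8 -37.  143. ]
s seat 0.87 [215. 254.] [511.8  78.7  90. ]
s pot 0.83 [229. 251.] [524.4  75.    0. ]
```

View pics/e.png

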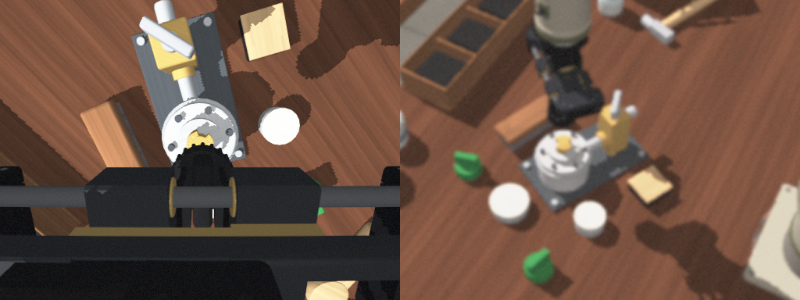

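The wrist half shows the cap in the gripper at about (203,155), over the exposed neck, with the handle still diagonal at (166,36). The side half shows the tins, heel block and brush undisturbed. The cap is still and about 100 mm up, so I'm handing in.

```bash
python3 -c "
from plant import env
print(env.sign_off())"
```

```text
the job is handed in; nothing more can be done
None
```

I handed the job in: the vent valve is half open (measured at about 45°), and the filler cap came off anticlockwise and is held still about 10 cm above its seat, over the neck; sign-off gave no verdict.

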